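# Set a shaft collar on the flat of a label unwinder and hold it down for the set screw

### The arm

A 6-joint arm with a two-finger parallel gripper is mounted at the origin on the work surface; the furniture and walls round the work are solid. World frame = base frame: x ahead of the robot, y to its left, z up, the work surface at z = 0. Lengths are in m, angles in rad, forces in N, time in s.
With the tool pointing down it reaches from about 0.35 to 0.775 m from the base axis. Payload 5.5 kg.
Tool frame: the origin (TCP) lies on the centre line of the jaws, within the pads' length; the fingertips stand 11 mm ahead of it and the grasp point (between the pads) lies 8 mm behind it (env.tip_extent is the distance from the TCP to the fingertips, in m); z points along the fingers, y is the line along which they close (so a half turn about z gives the same grasp; the last joint's range is limited). The gripper opens to 85 mm and grips with 20 to 120 N. Pads are 22 mm wide; open, the fingers measure 114 mm over their backs; the gripper's body (76 mm by 85 mm) begins 54 mm behind the grasp point. The pads swing forward as they close: fully open they stand 13 mm farther back than shut.
Start: joints at [-1.488, 0.313, 0.046, 1.304, 0, 1.431], TCP at [0.127, -0.561, 0.218] pointing down, gripper open.
Joint ranges: [-2.76, 2.76], [-0.86, 1.69], [-1.03, 1.26], [-2.2, 2.34], [-1.47, 1.5], [-3.14, 3.14]. Speed limits (rad/s): [2.57, 2.57, 3.14, 3.14, 3.14, 3.14].

### API

Orientations are given as a unit quaternion [w, x, y, z].
In Python, from workcell import env gives the robot as it stands.
- The arm moves only by the shell command python3 -m jog 'ROWS' [FORCE]. ROWS is JSON, a list of rows, each a list of 5 numbers: the gripper's target within -1 to 1 (shut at 1, half-way at 0, fully open at -1), then the shift along the tool's x, y, z in m, then the turn about the tool's z in degrees. In form: [[fingers, tx, ty, tz, turn], ...]. A call has 1 to 5 rows; each row shifts and turns the commanded pose from where the row before left it, along the tool's axes as they then stand; what a row does not reach is not made up. A row lasts 1/12 s, in which the tool goes at most 41.7 mm and 7.16 degrees, less where a joint would pass 70% of its speed; a pose out of reach is approached as far as the arm can. A call is refused whole if a number of a shift passes 0.0417 or a number of a turn 7.16, either way. A call with a gripper value outside its range is refused whole. The fingers move at their own pace and stop on an object; FORCE is the grip in N (left out, the last holds). Time passes only in rows, so rows that do not move let the fingers close. It gives the time, the measured TCP pose, the force, the opening and the grip force at its end, in the units of the state.
- env.get_state(): the state, without advancing time (a new reading comes with each control period).
- env.read_camera(name): name is "scene" or "top"; returns a dict with "img" (384x512x3 uint8, red, green, blue), "fov_y" (degrees; the focal length in pixels is half the picture's height over the tangent of half this angle, whatever the lens; pixels are square), "cx", "cy" (the principal point, pixels), "T" (4x4, takes a point from camera to world coordinates). Camera axes: x right, y up, looking along -z (the intrinsics and any distortion apply to the point x, -y, -z); pixel columns grow to the right and rows downward; lengths in m; the calibration is good to about 2 mm. A picture is of the moment at which its call begins. There is no depth.
- env.hand_in(): hands the job in; it is judged then, once.
The state is a dict: "clock": time; "joint_pos": joint angles; "qvel": joint speeds; "tau": joint torques, N m; "tcp_pos": TCP position; "orientation": TCP orientation; "wrist_force": force on the tool from outside, world axes, zero at the start; "ft_torque": the same for the moment, N m; "finger_gap": finger opening in m; "grip_force": force on a finger pad.
Only numpy, scipy, OpenCV 4.12 (cv2) and the standard library are available. Lean on these libraries where they do the work, as an engineer would, in place of code of your own. Each camera call takes 0.05 s, during which the arm holds its last target. There are 200 camera calls.

### The job

The label unwinder has a fresh roll on its spindle and needs its shaft collar back. Feel for the flats on the bare spindle end with the fingers and turn the spindle until a flat faces squarely to the front, the side with the peel blade; then slide the collar down over it without forcing it, its set screw facing that front, push the sprung hold-down head fully down to its stop with it, and finish still gripping the collar and holding it down there, so that I can tighten the screw on the flat with the hex key. Leave the hex key, the spare roll and the check weight where they are.

Things in the scene. Friction and masses are not known exactly. Their poses are not given: they have to be found in the camera images.
- stand: label unwinder bolted to the bench: grey base plate 165 x 130 x 10 mm. Origin at bench height on the axis of its upright spindle, z up. Its front is its -x side: there a steel peel blade 34 mm wide stands 83 mm from the axis (top at 64 mm), between axis and blade two white guide rollers (x -62, y +-36 mm, top at 65 mm)
- roll_top (a point): fixed point of the stand on the spindle's axis, 64 mm above the bench, at the top of the loaded label roll (68 mm across). Below it a turntable 90 mm across (top at 30 mm). On the roll a black housing, 52 mm across at its foot, 42 mm at its top 76 mm above the bench; from it stands the hold-down head, an aluminium sleeve of 33 mm diameter round the shaft
- shaft_end (a point): fixed point of the stand on the spindle's axis at the end of the bare steel shaft, 116 mm above the bench (3 mm bevel at the end). Does not show the spindle's angle. Shaft 20 mm across the round, with two opposite flats all along, 12 mm apart, 16 mm wide: jaws closed on it stop at 12 mm on the flats, at more when turned off them, at 20 mm when turned 53 degrees or more
- shaft_bare (a point): fixed point of the stand on the spindle's axis, 103 mm above the bench, the middle of the bare shaft over the hold-down head, where jaws can feel and turn it. The spindle turns without end and stays where left (0.05 N m friction). The flats start 26 degrees or more off the front and the angle is not reported: feel it or look at the shaft's end. Either flat serves
- head (a joint): how far the hold-down head is pressed down, 0 (up, its top 90 mm above the bench) to 0.010 m (at its stop, its top at 80 mm). A spring carries it: it takes 4 N to start and 10 N at the stop, and it comes back up when let go
- collar: steel shaft collar, a ring of 44 mm outer diameter, 22 mm high, bore 21.6 mm, about 0.13 kg, lying flat on the bench. Origin at the centre of its underside, z up along the bore. At its +x side a square boss 14 mm wide stands out to 29 mm from the axis and carries the set screw. Pinch it by the ring, 44 mm wide, across its y axis
- collar_screw (a point): outer end of the collar's set screw, 33.5 mm from the bore's axis in the collar's +x, 11 mm above its underside. The screw's inner tip, 6 mm across, stands into the bore as far as 6.8 mm from the axis: the collar goes down the shaft only with the tip on a flat (within about 12 degrees), and once on it turns the spindle with it
- hex_key: L-shaped hex key of 5 mm steel, 95 mm long with a 28 mm short arm, lying on the bench; origin at the middle of its long arm; stays where it is
- spare_roll: spare white label roll lying on the bench, 66 mm across, 52 mm high, origin at the centre of its underside; stays where it is
- check_weight: check weight with a knob, 47 mm across, 60 mm high, origin at the centre of its underside; stays where it is
Not all that is in view belongs to the job. Of the things shaped like the collar, the steel one is meant.

How it is judged:
On the way:
1. the collar is on the spindle with its set screw's tip past the shaft's end, on the flat (z of collar in the frame of stand between 0.07 and 0.101 m and horizontal distance between collar and stand below 0.004 m).
At the end, for the whole second after the job is handed in: The fingers hold the collar (more than 2 N) on the spindle, level and still, set screw on a flat and facing the stand's front within 17 degrees, with the hold-down head pressed to its stop (at least 8.5 of its 10 mm) and the collar's underside 77 to 82.5 mm above the bench (value of joint head above 0.0085 m and z of collar in the frame of stand between 0.077 and 0.0825 m and horizontal distance between collar and stand below 0.003 m and angle between collar's own z axis and vertical below 0.08 rad and angle between the x axis of collar and the x axis of stand, either way round below 0.3 rad and x of collar_screw in the frame of stand below -0.02 m and contact force between the fingers and collar above 2 N and linear speed of collar below 0.02 m/s); the arm keeps its last pose, push and grip.
It fails at once if the collar is forced: it presses on the unwinder with more than 40 N (contact force between collar and stand above 40 N).
It fails at once if the hex key is knocked more than 3 cm away (distance of hex_key from where it was at the start of the episode above 0.03 m).
It fails at once if the spare roll is knocked more than 3 cm away (distance of spare_roll from where it was at the start of the episode above 0.03 m).
It fails at once if the check weight is knocked more than 3 cm away (distance of check_weight from where it was at the start of the episode above 0.03 m).
It also fails if it takes over 64 s, if anything falls off the work surface, if the arm or the gripper's body presses on something with over 40 N, if the wrist force passes 120 N, or if a joint passes its speed limit or range.

## Working session

There is one attempt and no reset: what is moved stays moved. The work goes in short steps, Python scripts to look and compute and a shell command to move; the robot and the scene stay as the last step left them, time stands still between calls to the robot, and variables do not carry over. Pictures are saved under pics/ and viewed, at most 10 in all, crops included, and the job is handed in when it is done.

```bash
ls; mkdir -p pics; cat > h.py <<'E'
import numpy as np, cv2, os
from workcell import env
def K(c):
    f=c["img"].shape[0]/2/np.tan(np.radians(c["fov_y"])/2); return f,c["cx"],c["cy"]
def ray(c,u,v):
    f,cx,cy=K(c); d=np.array([(u-cx)/f,-(v-cy)/f,-1]); T=np.array(c["T"]); return T[:3,3],T[:3,:3]@d
def plane(c,u,v,z):
    o,d=ray(c,u,v); return o+d*(z-o[2])/d[2]
def proj(c,p):
    f,cx,cy=K(c); T=np.array(c["T"]); q=T[:3,:3].T@(np.array(p)-T[:3,3]); return cx+f*q[0]/-q[2], cy-f*q[1]/-q[2]
E
python3 - <<'E'
from h import *
for n in("scene","top"):
    c=env.read_camera(n); cv2.imwrite(f"pics/{n}0.png",c["img"][:,:,::-1]); print(n,{k:v for k,v in c.items() if k!="img"})
    import pickle; pickle.dump(c,open(f"{n}0.pkl","wb"))
print(env.get_state())
E
```

```text
pics
scene {'fov_y': 52.03885284531073, 'cx': 262.4080963183373, 'cy': 194.4842205171434, 'T': array([[-0.88135639,  0.36754721, -0.29685006,  0.30559917],
       [-0.47244514, -0.68225709,  0.55796134,  0.44090907],
       [ 0.00254907,  0.63200816,  0.77495754,  0.77049877],
       [ 0.        ,  0.        ,  0.        ,  1.        ]])}
top {'fov_y': 45.2237289200644, 'cx': 253.06259283478667, 'cy': 197.05677414408476, 'T': array([[-2.56172494e-02,  9.87678194e-01, -1.54387633e-01,
         4.06607912e-01],
       [-9.99664088e-01, -2.59172908e-02,  6.93147257e-05,
        -3.58142313e-02],
       [-3.93284853e-03,  1.54337548e-01,  9.88010351e-01,
         1.09547620e+00],
       [ 0.00000000e+00,  0.00000000e+00,  0.00000000e+00,
         1.00000000e+00]])}
{'clock': 0.1, 'joint_pos': array([-1.48761748e+00,  3.13893525e-01,  4.50815825e-02,  1.30358631e+00,
        3.94889363e-06,  1.43118471e+00]), 'qvel': array([-0.00302106, -0.00346055,  0.00235097,  0.00109629, -0.00024324,
        0.00108636]), 'tau': array([ 3.83707855e-03, -4.81724954e+01,  2.99244761e+01,  1.28089372e-02,
       -1.27742919e-04, -3.36634443e-06]), 'tcp_pos': array([ 0.12699277, -0.56031305,  0.21681163]), 'orientation': array([-8.00588539e-04,  9.93801646e-01,  1.11164955e-01,  2.45709433e-05]), 'wrist_force': array([ 0.38053963, -0.2852531 , -0.4556556 ]), 'ft_torque': array([-0.01465278, -0.0116849 ,  0.00792299]), 'grip_force': 0.0, 'finger_gap': 0.08580034735045423}
```

View pics/scene0.png

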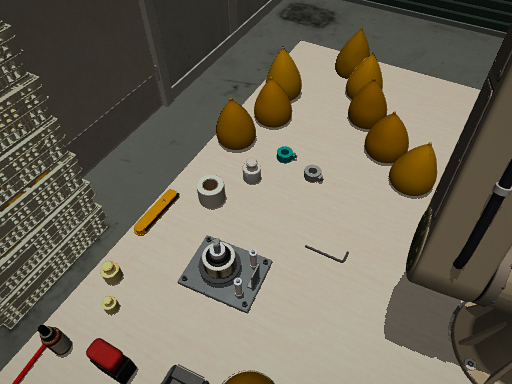

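View pics/top0.png

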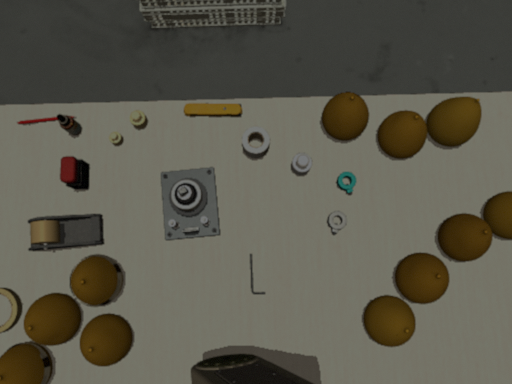

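Candidates for the collar: the grey ring at top (338,219) / scene (313,173), the teal ring at top (347,181) / scene (286,154), and the white spare roll at top (256,142). The grey steel ring matches the description. I'll check it with a crop and measure.

```bash
python3 - <<'E'
from h import *
import pickle
t=pickle.load(open("top0.pkl","rb"));s=pickle.load(open("scene0.pkl","rb"))
def cr(c,u,v,r,k): 
    return cv2.resize(c["img"][v-r:v+r,u-r:u+r,::-1],(k,k),interpolation=cv2.INTER_CUBIC)
cv2.imwrite("pics/crop1.png",np.vstack([np.hstack([cr(t,338,219,25,300),cr(t,190,203,45,300)]),np.hstack([cr(s,313,173,25,300),cr(s,225,270,55,300)])]))
for n,c,us in(("t",t,[(338,219),(347,181),(256,142),(302,162),(185,191)]),("s",s,[(313,173),(286,154),(211,185),(252,165),(217,245)])):
    for (u,v),z in zip(us,(.022,.022,.052,.06,.116)): print(n,plane(c,u,v,z).round(3))
E
```

```text
t [ 0.517 -0.233  0.022]
t [ 0.607 -0.259  0.022]
t [ 0.7   -0.046  0.052]
t [ 0.647 -0.15   0.06 ]
t [0.577 0.11  0.116]
s [ 0.511 -0.223  0.022]
s [ 0.603 -0.251  0.022]
s [ 0.703 -0.044  0.052]
s [ 0.645 -0.142  0.06 ]
s [0.574 0.123 0.116]
```

View pics/crop1.png

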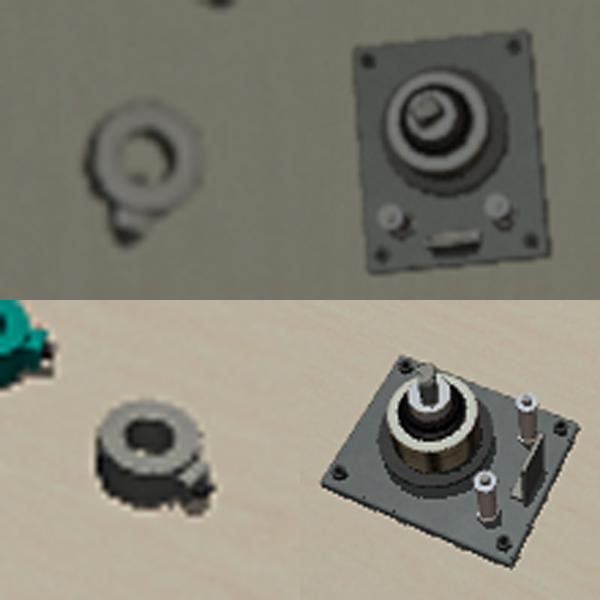

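The crop confirms it: the grey ring's centre is at top (337,220) with its boss toward (334,233). On the stand, the blade lies toward the robot and the shaft end is at top (182.5,190).

```bash
python3 - <<'E'
from h import *
import pickle
t=pickle.load(open("top0.pkl","rb"));s=pickle.load(open("scene0.pkl","rb"))
ct=lambda x,y:(145+x/3.333-.5,158+y/3.333-.5)
cs=lambda x,y:(170+x/2.727-.5,215+y/2.727-.5)
P=np.array([plane(t,*ct(*p),.01) for p in[(55,47),(228,32),(252,254),(70,272)]])
Q=np.array([plane(s,*cs(*p),.01) for p in[(22,185),(103,55),(280,128),(213,266)]])
for n,A in(("t",P),("s",Q)):
    print(n,A[:,:2].round(3).tolist(),A.mean(0).round(4),[np.linalg.norm(A[i]-A[i-1]).round(3) for i in range(4)],
     "yaw",[np.degrees(np.arctan2(*(d[[1,0]]))).round(1) for d in(A[0]-A[3],A[1]-A[2])], "y-dir",[np.degrees(np.arctan2(-d[0],d[1])).round(1) for d in(A[0]-A[1],A[3]-A[2])])
print("shaft",plane(t,*ct(125,107),.116),plane(s,*cs(127,70),.116))
for n,c,z in(("t",t,lambda x,y:(313+x/6-.5,194+y/6-.5)),("s",s,lambda x,y:(288+x/6-.5,148+y/6-.5))):
    a,b=((145,158),(127,237)) if n=="t" else ((149,438-300),(205,495-300))
    A=plane(c,*z(*a),.022);B=plane(c,*z(*b),.011);print("collar",n,A,B,np.linalg.norm((B-A)[:2]),np.degrees(np.arctan2((B-A)[1],(B-A)[0])))
    # blob
    x0,y0=(313,194) if n=="t" else (288,148)
    print("spare/wt rough done")
E
```

```text
t [[0.644, 0.184], [0.652, 0.059], [0.491, 0.044], [0.482, 0.173]] [0.5671 0.1148 0.01  ] [np.float64(0.163), np.float64(0.125), np.float64(0.162), np.float64(0.129)] yaw [np.float64(4.0), np.float64(5.3)] y-dir [np.float64(3.6), np.float64(4.2)]
s [[0.641, 0.189], [0.652, 0.059], [0.489, 0.05], [0.479, 0.176]] [0.5654 0.1184 0.01  ] [np.float64(0.163), np.float64(0.131), np.float64(0.164), np.float64(0.126)] yaw [np.float64(4.7), np.float64(3.1)] y-dir [np.float64(4.7), np.float64(4.3)]
shaft [0.57995262 0.11694528 0.116     ] [0.58168442 0.11464408 0.116     ]
collar t [ 0.51536337 -0.22984378  0.022     ] [ 0.48560624 -0.22312129  0.011     ] 0.030507020051501448 167.26987944337446
spare/wt rough done
collar s [ 0.51648345 -0.22973825  0.022     ] [ 0.48513517 -0.22049691  0.011     ] 0.03268205868692981 163.5746974305105
spare/wt rough done
```

```bash
for i in 1 2 3; do python3 -m jog '[[-1,0,0,0,-6.8],[-1,0,0,0,-6.8],[-1,0,0,0,-6.8],[-1,0,0,0,-6.8]]' 20|tail -1; done
cat >> h.py <<'E'
def st(goal=None,psi=None):
    s=env.get_state(); w,x,y,z=s["orientation"]
    X=np.array([1-2*(y*y+z*z),2*(x*y+w*z)]); Z=np.array([2*(x*z+w*y),2*(y*z-w*x),1-2*(x*x+y*y)])
    p=np.degrees(np.arctan2(X[1],X[0])); P=s["tcp_pos"]
    print("t%.2f"%s["clock"],"tcp",P.round(4),"psi %.2f"%p,"tilt",Z[:2].round(4),"F",s["wrist_force"].round(1),"M",s["ft_torque"].round(2),"gap %.4f grip %.1f"%(s["finger_gap"],s["grip_force"]),"q6 %.2f"%s["joint_pos"][5])
    if goal is not None:
        d=np.array(goal)-P;c,n=np.cos(np.radians(p)),np.sin(np.radians(p))
        print("  need t=",np.round([d[0]*c+d[1]*n,d[0]*n-d[1]*c,-d[2]],4),"turn",None if psi is None else round((p-psi+180)%360-180,2))
E
python3 -c "
from h import *
st([.581,.116,.2],94.2)
import pickle
t=pickle.load(open('scene0.pkl','rb'))
cv2.imwrite('pics/sh.png',cv2.resize(t['img'][230:260,200:240,::-1],(640,480),interpolation=cv2.INTER_CUBIC))"
```

```text
grip_force: 0.0
grip_force: 0.0
grip_force: 0.0
t1.10 tcp [ 0.127  -0.5605  0.2171] psi 94.70 tilt [-0.0001  0.001 ] F [ 0.5 -0.4  0.6] M [ 0.02 -0.03 -0.03] gap 0.0855 grip 0.0 q6 0.00
  need t= [0.637  0.5079 0.0171] turn 0.5
```

View pics/sh.png

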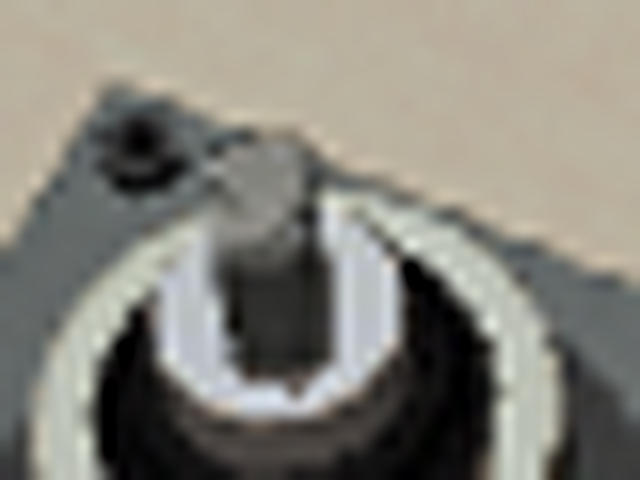

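The flat faces the scene camera (dark face below the end cap, about (275,310) in the crop), so its normal is at roughly 130° in the world. I'll go above the shaft with the jaws at ψ≈220.

```bash
for i in 1 2 3 4; do python3 -m jog '[[-1,0.0318,0.0254,0,0],[-1,0.0318,0.0254,0,0],[-1,0.0318,0.0254,0,0],[-1,0.0318,0.0254,0,0],[-1,0.0318,0.0254,0,0]]' >/dev/null; done
for i in 1 2 3; do python3 -m jog '[[-1,0,0,0,-7],[-1,0,0,0,-7],[-1,0,0,0,-7],[-1,0,0,0,-7],[-1,0,0,0,-7]]' >/dev/null; done
python3 -m jog '[[-1,0,0,0,-7],[-1,0,0,0,-7],[-1,0,0,0,-6],[-1,0,0,0,0]]' >/dev/null
python3 -c "
from h import *
st([.581,.116,.106],220)"
```

```text
t4.35 tcp [0.5848 0.112  0.217 ] psi -140.49 tilt [-0.0012 -0.0002] F [ 0.1 -0.5 -0.8] M [-0.01  0.01 -0.07] gap 0.0854 grip 0.0 q6 -0.64
  need t= [0.0004 0.0056 0.111 ] turn -0.49
```

```bash
python3 -m jog '[[-1,0,0.0056,0.037,0],[-1,0,0,0.037,0],[-1,0,0,0.037,0],[-1,0,0,0,0]]' >/dev/null
python3 -c "
from h import *
st([.581,.116,.106])"
for i in 1 2 ; do python3 -m jog '[[1,0,0,0,0],[1,0,0,0,0],[1,0,0,0,0],[1,0,0,0,0],[1,0,0,0,0]]' 20 >/dev/null;python3 -c "
from h import *
st([.581,.116,.106])"; done
```

```text
t4.68 tcp [0.5756 0.116  0.0988] psi -140.80 tilt [-0.0137 -0.0009] F [-1.1 -0.1 -1. ] M [0.04 0.06 0.02] gap 0.0854 grip 0.0 q6 -0.62
  need t= [-0.0042 -0.0034 -0.0072] turn None
t5.10 tcp [0.5832 0.1164 0.1088] psi -140.66 tilt [0.0038 0.0002] F [ 0.3 -0.1  0.7] M [-0.04  0.04 -0.03] gap 0.0255 grip 0.0 q6 -0.62
  need t= [0.0019 0.0011 0.0028] turn None
t5.52 tcp [0.5815 0.1163 0.1065] psi -140.64 tilt [-0.0001 -0.0001] F [ 0.8  0.2 -0.6] M [ 0.03 -0.    0.  ] gap -0.0002 grip 0.0 q6 -0.62
  need t= [0.0006 0.0001 0.0005] turn None
```

```bash
python3 - <<'E'
from h import *
st()
a=env.read_camera("scene");b=env.read_camera("top")
for c in(a,b): print(proj(c,[.581,.116,.116]),proj(c,[.581,.116,.0]),proj(c,env.get_state()["tcp_pos"]))
i=cv2.resize(a["img"][180:320,140:330,::-1],(570,420)); cv2.imwrite("pics/m1.png",i)
E
```

```text
t5.52 tcp [0.5815 0.1163 0.1065] psi -140.64 tilt [-0.0001 -0.0001] F [ 0.8  0.2 -0.6] M [ 0.03 -0.    0.  ] gap -0.0002 grip 0.0 q6 -0.62
(np.float64(215.99449828098523), np.float64(240.82699869194934)) (np.float64(220.7100523164925), np.float64(269.5076239059381)) (np.float64(216.10196501505808), np.float64(243.44224399505677))
(np.float64(182.44082896116436), np.float64(189.11363012482434)) (np.float64(189.92712042680034), np.float64(197.37446723281184)) (np.float64(182.97164719455952), np.float64(189.62031515636906))
```

View pics/m1.png

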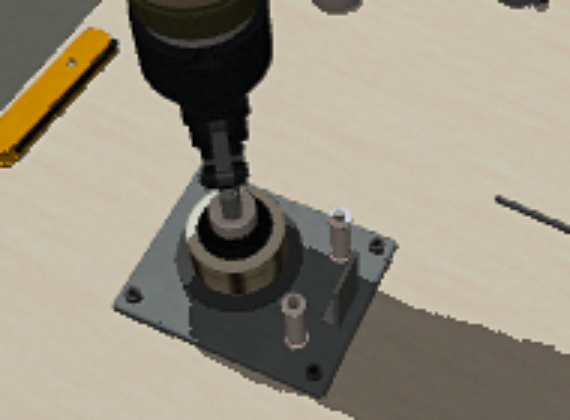

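```bash
python3 - <<'E'
from h import *
print(env.tip_extent,[a for a in dir(env) if a[0]!="_"])
a=env.read_camera("scene");b=env.read_camera("top")
f=lambda c,u,v:cv2.resize(c["img"][v-20:v+20,u-20:u+20,::-1],(400,400),interpolation=cv2.INTER_NEAREST)
cv2.imwrite("pics/m2.png",np.hstack([f(a,216,245),f(b,183,192)]))
E
```

```text
0.011 ['MotionError', 'get_state', 'hand_in', 'read_camera', 'tip_extent']
```

View pics/m2.png

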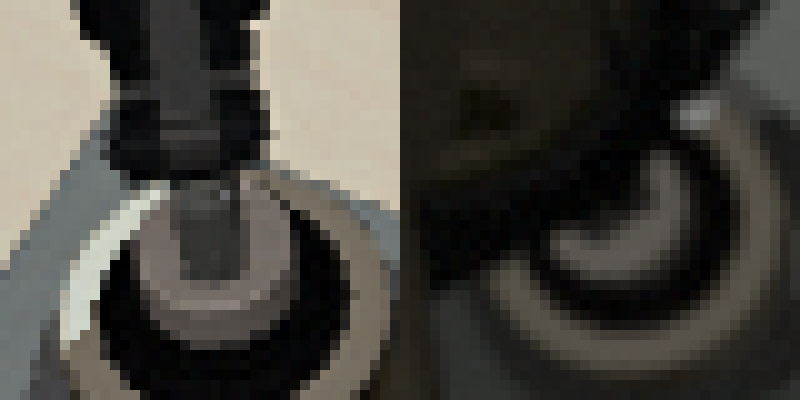

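```bash
python3 - <<'E'
from h import *
a=env.read_camera("scene")
n=np.array([-.635,.773,0])
for z in(.0955,.1065,.116,.12):
  print(z,[np.round(proj(a,np.array([.581,.116,z])+k*n),1).tolist() for k in(-.02,-.01,0,.01,.02)])
st()
E
```

```text
0.0955 [[215.7, 238.1], [216.3, 242.2], [216.9, 246.4], [217.5, 250.6], [218.2, 254.9]]
0.1065 [[215.2, 235.1], [215.8, 239.2], [216.4, 243.4], [217.0, 247.7], [217.7, 252.0]]
0.116 [[214.8, 232.4], [215.4, 236.6], [216.0, 240.8], [216.6, 245.1], [217.3, 249.5]]
0.12 [[214.6, 231.3], [215.2, 235.5], [215.8, 239.7], [216.4, 244.0], [217.1, 248.4]]
t5.77 tcp [0.5816 0.1163 0.1065] psi -140.64 tilt [-0.0002 -0.0001] F [ 0.6  0.  -0.1] M [-0.02  0.03 -0.02] gap 0.0000 grip 0.0 q6 -0.62
```

```bash
for i in 1 2 3; do python3 -m jog '[[1,0,0,0.001,0],[1,0,0,0,0],[1,0,0,0,0]]' >/dev/null;python3 -c "
from h import *
st()"; done
```

```text
t6.02 tcp [0.5815 0.1163 0.1054] psi -140.64 tilt [-0.0002 -0.0001] F [0.4 0.2 0.7] M [ 0.03 -0.02  0.07] gap 0.0002 grip 0.0 q6 -0.62
t6.27 tcp [0.5815 0.1163 0.1045] psi -140.64 tilt [-0.0002 -0.0001] F [ 0.5 -0.  -0.6] M [-0.04  0.02 -0.04] gap 0.0002 grip 0.0 q6 -0.62
t6.52 tcp [0.5816 0.1163 0.1035] psi -140.64 tilt [-0.0002 -0.0001] F [ 0.5  0.2 -0.4] M [ 0.08 -0.01 -0.03] gap -0.0001 grip 0.0 q6 -0.62
```

```bash
for i in 1 2 3 4; do python3 -m jog '[[1,0,0,0.001,0],[1,0,0,0,0],[1,0,0,0,0]]' >/dev/null;python3 -c "
from h import *
st()"; done
```

```text
t6.77 tcp [0.5816 0.1163 0.1025] psi -140.63 tilt [-0.0001 -0.0001] F [-0.3 -0.4 -0.6] M [-0.04 -0.03 -0.03] gap 0.0002 grip 0.0 q6 -0.62
t7.02 tcp [0.5817 0.1163 0.1024] psi -140.63 tilt [ 0.0007 -0.0001] F [-1.8 -0.5  4.7] M [0.02 0.43 0.05] gap -0.0002 grip 2.7 q6 -0.62
t7.27 tcp [0.5817 0.1163 0.1023] psi -140.63 tilt [ 0.0013 -0.0001] F [-3.6 -0.8 10.1] M [-0.02  0.86  0.05] gap 0.0004 grip 5.4 q6 -0.62
t7.52 tcp [0.5818 0.1163 0.1023] psi -140.63 tilt [ 0.0021 -0.0002] F [-5.6 -0.3 15.1] M [-0.14  1.29 -0.03] gap -0.0000 grip 8.1 q6 -0.62
```

```bash
python3 -m jog '[[1,0,0,-0.02,0],[-1,0,0,-0.01,0],[-1,0,0,0,0],[-1,0,0,0,0],[-1,0,0,0,0]]' >/dev/null
python3 -m jog '[[-1,0,0,0,0],[-1,0,0,0,0],[-1,0,0,0,0],[-1,0,0,0,0],[-1,0,0,0,0]]' >/dev/null
python3 -c "
from h import *
st([.581,.116,.083])"
for i in 1 2; do python3 -m jog '[[-1,0,0,0.008,0],[-1,0,0,0.008,0],[-1,0,0,0.008,0],[-1,0,0,0,0]]' >/dev/null
python3 -c "
from h import *
st([.581,.116,.083])"; done
```

```text
t8.35 tcp [0.5815 0.1163 0.1293] psi -140.63 tilt [-0.0004 -0.0001] F [0.2 0.  0.1] M [-0.   -0.04  0.09] gap 0.0855 grip 0.0 q6 -0.62
  need t= [0.0006 0.0001 0.0463] turn None
t8.68 tcp [0.58   0.1162 0.1029] psi -140.64 tilt [-0.0039 -0.0004] F [-0.4 -0.3  0.9] M [-0.05  0.05 -0.03] gap 0.0852 grip 0.0 q6 -0.62
  need t= [-0.0007 -0.0008  0.0199] turn None
t9.02 tcp [0.5802 0.1162 0.0793] psi -140.63 tilt [-0.0032 -0.0003] F [ 0.3 -0.6  0.3] M [-0.04  0.    0.03] gap 0.0855 grip 0.0 q6 -0.62
  need t= [-0.0004 -0.0006 -0.0037] turn None
```

```bash
for i in 1 2 3; do python3 -m jog '[[1,0,0,-0.0005,0],[1,0,0,0,0],[1,0,0,0,0],[1,0,0,0,0]]' 20 >/dev/null
python3 -c "
from h import *
st([.581,.116,.083])"; done
```

```text
t9.35 tcp [0.582  0.1163 0.0826] psi -140.63 tilt [ 0.001 -0.   ] F [ 0.   0.2 -0.1] M [ 0.02  0.02 -0.01] gap 0.0388 grip 0.0 q6 -0.62
  need t= [ 0.001   0.0004 -0.0004] turn None
t9.68 tcp [0.58   0.1186 0.0831] psi -140.54 tilt [-0.0023  0.0042] F [-5.3  6.8  4.8] M [ 1.42  1.08 -0.06] gap 0.0190 grip 21.5 q6 -0.62
  need t= [ 0.0009 -0.0027  0.0001] turn None
t10.02 tcp [0.5799 0.1186 0.0832] psi -140.54 tilt [-0.0025  0.0041] F [-3.2  6.3  2.5] M [ 1.44  0.87 -0.06] gap 0.0186 grip 21.2 q6 -0.62
  need t= [ 0.0009 -0.0027  0.0002] turn None
```

Jaws meet the shaft at 18.6 mm, about 31° off the flats. The real fingertips sit about 24 mm farther back than stated. Now I'll try the jaws turned 28°.

```bash
python3 -m jog '[[0.2,0,0.0027,0,0],[0.2,0,0,0,0],[0.2,0,0,0,-7],[0.2,0,0,0,-7],[0.2,0,0,0,-7]]' >/dev/null
python3 -m jog '[[0.2,0,0,0,-7],[0.2,0,0,0,0],[0.2,0,0,0,0]]' >/dev/null
python3 -c "
from h import *
st()"
for i in 1 2; do python3 -m jog '[[1,0,0,0,0],[1,0,0,0,0],[1,0,0,0,0],[1,0,0,0,0]]' 20 >/dev/null
python3 -c "
from h import *
st()"; done
```

```text
t10.68 tcp [0.5802 0.1181 0.0832] psi -112.85 tilt [ 0.0006 -0.0004] F [-0.2  0.4 -0.1] M [ 0.04 -0.02  0.  ] gap 0.0344 grip 0.0 q6 -1.11
t11.02 tcp [0.5797 0.1184 0.0832] psi -112.68 tilt [-0.0002 -0.0001] F [-2.3  0.   2.4] M [0.01 0.37 0.03] gap 0.0193 grip 20.3 q6 -1.11
t11.35 tcp [0.5797 0.1184 0.0832] psi -112.64 tilt [-0.0002 -0.0002] F [-1.8 -0.1  5.2] M [-0.06  0.53 -0.03] gap 0.0191 grip 20.4 q6 -1.11
```

```bash
python3 -m jog '[[0.2,0,0,0,0],[0.2,0,0,0,0],[0.2,0,0,0,7],[0.2,0,0,0,7],[0.2,0,0,0,7]]' >/dev/null
python3 -m jog '[[0.2,0,0,0,7],[0.2,0,0,0,7],[0.2,0,0,0,7],[0.2,0,0,0,7],[0.2,0,0,0,7]]' >/dev/null
for i in 1 2; do python3 -m jog '[[1,0,0,0,0],[1,0,0,0,0],[1,0,0,0,0],[1,0,0,0,0]]' 20 >/dev/null
python3 -c "
from h import *
st()"; done
```

```text
t12.52 tcp [0.5801 0.1185 0.0829] psi -168.51 tilt [0.0003 0.0002] F [ 0.9  1.1 -0.6] M [ 0.24 -0.15 -0.05] gap 0.0191 grip 21.0 q6 -0.13
t12.85 tcp [0.5801 0.1185 0.0829] psi -168.61 tilt [0.0003 0.0002] F [ 2.8  1.5 -2.3] M [ 0.38 -0.34 -0.  ] gap 0.0189 grip 20.8 q6 -0.13
```

All three readings are about 19–20 mm, i.e. on the round, so the flat normal is near 39°. I'll turn the jaws there, about 66° on.

```bash
python3 -m jog '[[0.2,0,0,0,0],[0.2,0,0,0,0],[0.2,0,0,0,7],[0.2,0,0,0,7],[0.2,0,0,0,7]]' >/dev/null
python3 -m jog '[[0.2,0,0,0,7],[0.2,0,0,0,7],[0.2,0,0,0,7],[0.2,0,0,0,7],[0.2,0,0,0,7]]' >/dev/null
python3 -m jog '[[0.2,0,0,0,3],[0.2,0,0,0,0]]' >/dev/null
for i in 1 2; do python3 -m jog '[[1,0,0,0,0],[1,0,0,0,0],[1,0,0,0,0],[1,0,0,0,0]]' 20 >/dev/null
python3 -c "
from h import *
st()"; done
```

```text
t14.18 tcp [0.5799 0.1183 0.0832] psi 132.40 tilt [ 0.0002 -0.0003] F [-0.6 -0.1  1.5] M [-0.11  0.   -0.04] gap 0.0117 grip 19.6 q6 0.90
t14.52 tcp [0.58   0.1183 0.0832] psi 132.37 tilt [ 0.0002 -0.0003] F [-0.9 -1.4  2.8] M [-0.09  0.13  0.05] gap 0.0117 grip 19.7 q6 0.90
```

```bash
python3 -m jog '[[1,0,0,0,5],[1,0,0,0,5],[1,0,0,0,5],[1,0,0,0,5],[1,0,0,0,5]]' 40 >/dev/null
python3 -m jog '[[1,0,0,0,5],[1,0,0,0,5],[1,0,0,0,3.2],[1,0,0,0,0],[1,0,0,0,0]]' >/dev/null
python3 -c "
from h import *
st([.58,.1184,.083],94.2)"
```

```text
t15.35 tcp [0.5798 0.1182 0.0833] psi 94.25 tilt [ 0.     -0.0004] F [-1.  -1.1  4.2] M [-0.25  0.31 -0.06] gap 0.0108 grip 42.2 q6 1.56
  need t= [0.0001 0.0002 0.0003] turn 0.05
```

```bash
python3 -m jog '[[0,0,0,0,0],[0,0,0,0,0],[0,0,0,0,0],[0,0,0,-0.04,0],[0,0,0,-0.04,0]]' 20 >/dev/null
python3 -m jog '[[-0.6,0,0,-0.03,-6.5],[-0.6,0,0,0,-6.5],[-0.6,0,0,0,-6.5],[-0.6,0,0,0,-6.5],[-0.6,0,0,0,0]]' >/dev/null
python3 -c "
from h import *
st([.516,-.23,.1],120)"
```

```text
t16.18 tcp [0.58   0.1186 0.1932] psi 120.36 tilt [0.0004 0.0001] F [-0.6  0.2  0.4] M [-0.04 -0.06 -0.02] gap 0.0681 grip 0.0 q6 1.11
  need t= [-0.2684 -0.2314  0.0932] turn 0.36
```

```bash
python3 -m jog '[[-0.6,-0.0298,-0.0257,0,0],[-0.6,-0.0298,-0.0257,0,0],[-0.6,-0.0298,-0.0257,0,0],[-0.6,-0.0298,-0.0257,0,0],[-0.6,-0.0298,-0.0257,0,0]]' >/dev/null
python3 -m jog '[[-0.6,-0.0298,-0.0257,0,0],[-0.6,-0.0298,-0.0257,0,0],[-0.6,-0.0298,-0.0257,0.03,0],[-0.6,-0.0298,-0.0257,0.03,0.3]]' >/dev/null
python3 -m jog '[[-0.6,0,0,0.03,0],[-0.6,0,0,0,0],[-0.6,0,0,0,0]]' >/dev/null
python3 - <<'E'
from h import *
st([.516,-.23,.0],120)
a=env.read_camera("scene");b=env.read_camera("top")
def f(c,p):
    u,v=map(int,proj(c,p)); return cv2.resize(c["img"][v-40:v+40,u-40:u+40,::-1],(400,400),interpolation=cv2.INTER_CUBIC)
cv2.imwrite("pics/m3.png",np.hstack([f(a,[.516,-.23,.05]),f(b,[.516,-.23,.05])]))
E
```

```text
t17.18 tcp [ 0.5152 -0.2167  0.111 ] psi 119.71 tilt [-0.0042  0.0029] F [ 0.2 -0.5  0.9] M [ 0.07 -0.03  0.01] gap 0.0683 grip 0.0 q6 0.51
  need t= [-0.012  -0.0059  0.111 ] turn -0.29
```

View pics/m3.png

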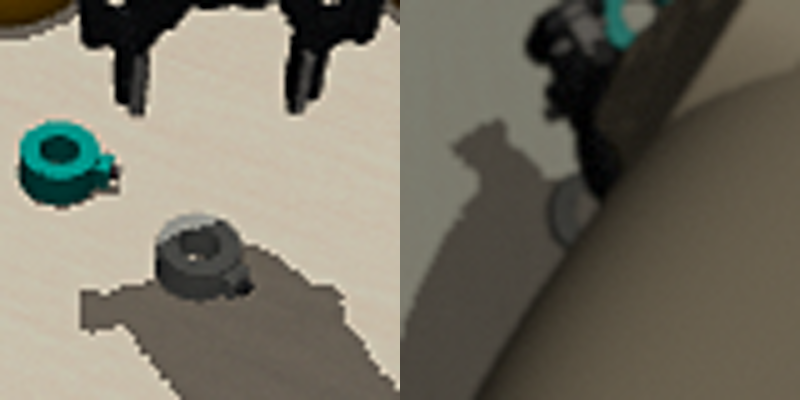

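```bash
python3 -m jog '[[-0.6,-0.012,-0.006,0.03,-0.3],[-0.6,0,0,0.03,0],[-0.6,0,0,0.015,0],[-0.6,0,0,0,0],[-0.6,0,0,0,0]]' >/dev/null
python3 - <<'E'
from h import *
st([.516,-.23,-.01],120)
a=env.read_camera("scene")
u,v=map(int,proj(a,[.516,-.23,.05])); print("tips px",u-40+214/5,v-40+110/5)
for z in(.1,.111,.12,.13,.14): print(z,np.round(proj(a,[.5155,-.2185,z]),1))
E
```

```text
t17.70 tcp [ 0.5187 -0.2302  0.0388] psi 120.24 tilt [ 0.0008 -0.0005] F [-0.2  0.3  0.7] M [0.01 0.01 0.05] gap 0.0685 grip 0.0 q6 0.48
  need t= [ 0.0015 -0.0022  0.0488] turn 0.24
tips px 315.8 144.0
0.1 [314.1 151.7]
0.111 [314.6 148.4]
0.12 [315.  145.7]
0.13 [315.4 142.6]
0.14 [315.9 139.5]
```

Image and contact agree that the fingertips stand about 14 mm behind the reported TCP, more when open. I'll descend accordingly, watching the force.

```bash
python3 -m jog '[[-0.6,0.0015,-0.002,0.015,0],[-0.6,0,0,0.015,0],[-0.6,0,0,0.01,0],[-0.6,0,0,0,0],[-0.6,0,0,0,0]]' >/dev/null
python3 -c "
from h import *
st([.516,-.23,-.01],120)"
for i in 1 2 3 4; do python3 -m jog '[[-0.6,0,0,0.003,0],[-0.6,0,0,0,0]]' >/dev/null;python3 -c "
from h import *
st()"; done
```

```text
t18.17 tcp [ 0.5159 -0.2307 -0.0015] psi 120.19 tilt [ 0.0008 -0.0006] F [0.3 0.7 0.7] M [-0.01 -0.06  0.02] gap 0.0686 grip 0.0 q6 0.48
  need t= [0.0005 0.0004 0.0085] turn 0.19
t18.33 tcp [ 0.516  -0.231  -0.0047] psi 120.17 tilt [ 0.0013 -0.001 ] F [ 0.5 -0.6  0.1] M [-0.01  0.02  0.02] gap 0.0683 grip 0.0 q6 0.48
t18.50 tcp [ 0.5154 -0.2307 -0.0084] psi 120.16 tilt [ 0.0002 -0.0003] F [-0.1 -0.1  0.6] M [ 0.06  0.01 -0.01] gap 0.0684 grip 0.0 q6 0.48
t18.67 tcp [ 0.515  -0.2305 -0.0118] psi 120.16 tilt [-0.0004  0.0002] F [-1.5  0.4  0.3] M [-0.06 -0.   -0.01] gap 0.0681 grip 0.0 q6 0.48
t18.83 tcp [ 0.515  -0.2305 -0.015 ] psi 120.16 tilt [-0.0006  0.0003] F [-0.3  1.1  0. ] M [ 0.06 -0.02  0.03] gap 0.0684 grip 0.0 q6 0.48
```

```bash
for i in 1 2; do python3 -m jog '[[1,0,0,-0.001,0],[1,0,0,0,0],[1,0,0,0,0],[1,0,0,0,0]]' 20 >/dev/null;python3 -c "
from h import *
st()"; done
```

```text
t19.17 tcp [ 0.5154 -0.2307 -0.0131] psi 120.16 tilt [ 0.0003 -0.0003] F [-0.4  1.9  3.6] M [0.09 0.13 0.02] gap 0.0435 grip 20.5 q6 0.48
t19.50 tcp [ 0.5152 -0.2305 -0.0126] psi 120.17 tilt [-0.0003  0.0001] F [-0.6  0.8 -1.3] M [0.   0.01 0.03] gap 0.0434 grip 20.6 q6 0.48
```

```bash
python3 -m jog '[[-0.6,0,0,0,0],[-0.6,0,0,0,0],[-0.6,0,0,0,0],[-0.6,0,0,0,-6.5],[-0.6,0,0,0,-6.5]]' >/dev/null
python3 -m jog '[[-0.6,0,0,0,-6.5],[-0.6,0,0,0,-6.5],[-0.6,0,0,0,-6.5],[-0.6,0,0,0,-6.5],[-0.6,0,0,0,-6]]' >/dev/null
python3 -c "
from h import *
st()"
python3 -m jog '[[1,0,0,0,0],[1,0,0,0,0],[1,0,0,0,0],[1,0,0,0,0],[1,0,0,0,0]]' 40 >/dev/null;python3 -c "
from h import *
st()"
python3 -m jog '[[1,0,0,-0.03,0],[1,0,0,-0.03,0],[1,0,0,-0.03,0],[1,0,0,0,0],[1,0,0,0,0]]' >/dev/null
python3 - <<'E'
from h import *
st([.580,.1184,.15],184.2)
a=env.read_camera("scene")
u,v=map(int,proj(a,[.516,-.23,.1])); cv2.imwrite("pics/m4.png",cv2.resize(a["img"][v-40:v+60,u-50:u+50,::-1],(500,500),interpolation=cv2.INTER_CUBIC))
E
```

```text
t20.33 tcp [ 0.5154 -0.2307 -0.0123] psi 165.48 tilt [ 0.0002 -0.0002] F [-0.1 -0.5 -0.5] M [-0.02  0.04  0.  ] gap 0.0678 grip 0.0 q6 -0.31
t20.75 tcp [ 0.5154 -0.2307 -0.012 ] psi 165.08 tilt [ 0.0004 -0.0004] F [-0.9  0.4  6.2] M [ 0.11  0.3  -0.04] gap 0.0427 grip 40.6 q6 -0.30
t21.17 tcp [ 0.5167 -0.2314  0.0793] psi 165.12 tilt [ 0.0036 -0.0023] F [ 0.2  1.4 -2.5] M [-0.02 -0.02  0.  ] gap 0.0428 grip 41.3 q6 -0.30
  need t= [ 0.0287  0.3544 -0.0707] turn -19.08
```

View pics/m4.png

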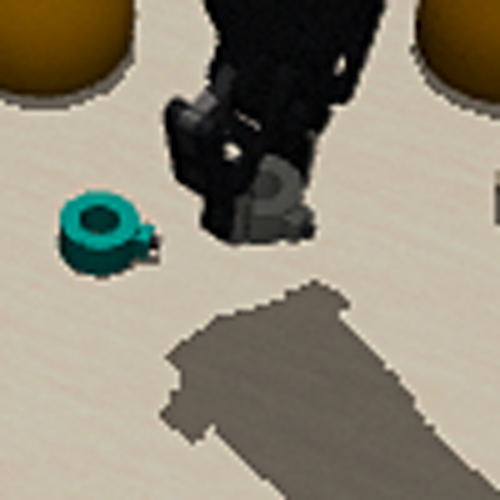

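```bash
python3 -m jog '[[1,0,0,-0.035,0],[1,0,0,-0.035,0],[1,0.003,0.036,0,0],[1,0.003,0.036,0,0],[1,0.003,0.036,0,0]]' >/dev/null
python3 -m jog '[[1,0.003,0.036,0,0],[1,0.003,0.036,0,0],[1,0.003,0.036,0,0],[1,0.003,0.036,0,0],[1,0.003,0.036,0,0]]' >/dev/null
python3 -m jog '[[1,0.003,0.036,0,0],[1,0.002,0.03,0,-6],[1,0,0,0,-6.5],[1,0,0,0,-6.6],[1,0,0,0,0]]' >/dev/null
python3 -m jog '[[1,0,0,0,0],[1,0,0,0,0],[1,0,0,0,0]]' >/dev/null
python3 -c "
from h import *
st([.580,.1184,.11],184.2)"
```

```text
t22.72 tcp [0.5775 0.1185 0.1469] psi -175.90 tilt [-0.0012 -0.0002] F [-0.3 -0.1 -2. ] M [0.02 0.03 0.03] gap 0.0429 grip 41.4 q6 -0.01
  need t= [-0.0025 -0.0003  0.0369] turn -0.1
```

```bash
python3 -m jog '[[1,-0.002,0,0.015,0],[1,0,0,0.015,0],[1,0,0,0.006,0],[1,0,0,0,0],[1,0,0,0,0]]' >/dev/null
python3 -m jog '[[1,0,0,0,0],[1,0,0,0,0],[1,0,0,0,0]]' >/dev/null
python3 -c "
from h import *
st([.580,.1184,.108],184.2)"
```

```text
t23.38 tcp [0.5804 0.1192 0.1124] psi -175.75 tilt [0.0015 0.    ] F [ 0.4  1.3 -0.4] M [0.   0.01 0.01] gap 0.0429 grip 41.4 q6 -0.01
  need t= [ 0.0005 -0.0008  0.0044] turn 0.05
```

```bash
python3 -m jog '[[1,0.0004,-0.0007,0.004,0],[1,0,0,0,0],[1,0,0,0,0],[1,0,0,0,0]]' >/dev/null
python3 -c "
from h import *
st([.580,.1184,.108],184.2)"
for i in 1 2 3 4; do python3 -m jog '[[1,0,0,0.0012,0],[1,0,0,0,0],[1,0,0,0,0]]' >/dev/null;python3 -c "
from h import *
st()"; done
```

```text
t23.72 tcp [0.5794 0.1185 0.1075] psi -175.73 tilt [-0.0002 -0.0001] F [-0.7 -0.1 -1.9] M [-0.05  0.04 -0.01] gap 0.0426 grip 41.4 q6 -0.01
  need t= [-0.0006 -0.0001 -0.0005] turn 0.07
t23.97 tcp [0.5795 0.1185 0.1063] psi -175.74 tilt [-0.0001 -0.0001] F [-0.9  0.3 -0.8] M [-0.03 -0.02 -0.  ] gap 0.0429 grip 41.4 q6 -0.01
t24.22 tcp [0.5794 0.1185 0.105 ] psi -175.73 tilt [-0.0002 -0.0001] F [ 0.4 -0.6 -1.2] M [ 0.01 -0.   -0.1 ] gap 0.0429 grip 41.4 q6 -0.01
t24.47 tcp [0.5794 0.1184 0.1038] psi -175.74 tilt [-0.0002 -0.0001] F [ 0.6  0.2 -0.6] M [-0.02 -0.02 -0.  ] gap 0.0432 grip 41.4 q6 -0.01
t24.72 tcp [0.5795 0.1184 0.1027] psi -175.74 tilt [-0.0002 -0.0001] F [-0.4  0.5 -1.4] M [-0.04  0.03  0.01] gap 0.0426 grip 41.4 q6 -0.01
```

```bash
python3 -m jog '[[1,-0.0004,0,0,0]]' >/dev/null
for i in 1 2 3 4 5 6; do python3 -m jog '[[1,0,0,0.0012,0],[1,0,0,0,0],[1,0,0,0,0]]' >/dev/null;python3 -c "
from h import *
st()"; done
```

```text
t25.05 tcp [0.5799 0.1185 0.1014] psi -175.74 tilt [-0.0002 -0.0001] F [ 1.  -0.  -1.9] M [ 0.03  0.01 -0.03] gap 0.0429 grip 41.4 q6 -0.01
t25.30 tcp [0.5798 0.1185 0.1002] psi -175.73 tilt [-0.0002 -0.0001] F [-0.3  0.  -1.2] M [ 0.01 -0.06 -0.03] gap 0.0427 grip 41.4 q6 -0.01
t25.55 tcp [0.5798 0.1185 0.099 ] psi -175.73 tilt [-0.0002 -0.0001] F [-0.4 -0.9 -1.8] M [ 0.04 -0.04  0.02] gap 0.0427 grip 41.4 q6 -0.01
t25.80 tcp [0.5799 0.1185 0.0978] psi -175.73 tilt [-0.0002 -0.0001] F [ 0.1 -0.3 -1.5] M [0.   0.04 0.02] gap 0.0430 grip 41.4 q6 -0.01
t26.05 tcp [0.5799 0.1185 0.0966] psi -175.73 tilt [-0.0001 -0.0001] F [-0.3 -0.1 -1.1] M [0.   0.03 0.04] gap 0.0431 grip 41.4 q6 -0.01
t26.30 tcp [0.5799 0.1185 0.0954] psi -175.73 tilt [-0.0002 -0.0001] F [-0.4  0.3 -0.7] M [ 0.03  0.06 -0.06] gap 0.0430 grip 41.4 q6 -0.01
```

Underside is about .107 and sliding on freely. The screw tip meets the shaft end next.

```bash
for i in 1 2 3 4 5 6 7; do python3 -m jog '[[1,0,0,0.0012,0],[1,0,0,0,0],[1,0,0,0,0]]' >/dev/null;python3 -c "
from h import *
st()"; done
```

```text
t26.55 tcp [0.5798 0.1185 0.0942] psi -175.74 tilt [-0.0002 -0.0001] F [ 0.7 -0.3 -0.7] M [0.01 0.01 0.02] gap 0.0434 grip 41.4 q6 -0.01
t26.80 tcp [0.5799 0.1185 0.0931] psi -175.73 tilt [-0.0001 -0.0002] F [ 0.8  0.7 -0.9] M [-0.   -0.01  0.03] gap 0.0429 grip 41.4 q6 -0.01
t27.05 tcp [0.5798 0.1185 0.0919] psi -175.74 tilt [-0.0002 -0.0001] F [-0.2  0.1 -1.3] M [-0.   -0.04 -0.01] gap 0.0427 grip 41.4 q6 -0.01
t27.30 tcp [0.5798 0.1185 0.0906] psi -175.74 tilt [-0.0002 -0.0001] F [ 0.2 -0.3 -2.2] M [-0.    0.    0.02] gap 0.0430 grip 41.4 q6 -0.01
t27.55 tcp [0.5798 0.1185 0.0895] psi -175.74 tilt [-0.0002 -0.0001] F [-0.4  0.4 -1.7] M [ 0.01 -0.03  0.01] gap 0.0430 grip 41.4 q6 -0.01
t27.80 tcp [0.5798 0.1185 0.0882] psi -175.73 tilt [-0.0002 -0.0001] F [-0.7  0.5 -2. ] M [-0.03 -0.02 -0.03] gap 0.0428 grip 41.4 q6 -0.01
t28.05 tcp [0.5798 0.1185 0.087 ] psi -175.74 tilt [-0.0002 -0.0001] F [ 0.3 -0.3 -1.5] M [-0.01  0.    0.05] gap 0.0430 grip 41.4 q6 -0.01
```

```bash
for i in 1 2 3 4 5 6 7 8; do python3 -m jog '[[1,0,0,0.0012,0],[1,0,0,0.0008,0],[1,0,0,0,0],[1,0,0,0,0]]' >/dev/null;python3 -c "
from h import *
st()"; done
```

```text
t28.38 tcp [0.5798 0.1185 0.085 ] psi -175.74 tilt [-0.0002 -0.0001] F [ 0.8  0.6 -2.8] M [ 0.01 -0.02 -0.03] gap 0.0431 grip 41.4 q6 -0.01
t28.72 tcp [0.5798 0.1185 0.083 ] psi -175.74 tilt [-0.0002 -0.0001] F [-0.2 -0.4 -0.4] M [-0.01 -0.06 -0.02] gap 0.0429 grip 41.4 q6 -0.01
t29.05 tcp [0.5799 0.1185 0.0811] psi -175.74 tilt [-0.0001 -0.0001] F [ 0.2  0.2 -1.5] M [ 0.02 -0.05 -0.01] gap 0.0426 grip 41.4 q6 -0.01
t29.38 tcp [0.5798 0.1185 0.0791] psi -175.74 tilt [-0.0002 -0.0001] F [-0.3 -0.1 -1.1] M [-0.04 -0.1  -0.03] gap 0.0426 grip 41.4 q6 -0.01
t29.72 tcp [0.5802 0.1185 0.0776] psi -175.73 tilt [ 0.0007 -0.0001] F [-1.1  0.5  3.3] M [-0.06  0.15 -0.01] gap 0.0430 grip 41.7 q6 -0.01
t30.05 tcp [0.5801 0.1185 0.0754] psi -175.73 tilt [ 0.0006 -0.0001] F [-1.2 -1.3  4. ] M [-0.1   0.08 -0.  ] gap 0.0430 grip 41.8 q6 -0.01
t30.38 tcp [0.5802 0.1185 0.0733] psi -175.73 tilt [ 0.0006 -0.0001] F [-0.4  0.3  4.5] M [-0.04  0.15  0.01] gap 0.0434 grip 41.9 q6 -0.01
t30.72 tcp [0.5802 0.1185 0.0715] psi -175.74 tilt [ 0.0006 -0.    ] F [-1.2 -0.2  6.3] M [-0.09  0.23 -0.04] gap 0.0430 grip 42.0 q6 -0.01
```

Head contact came at TCP .078, as expected, and the spring force is rising. About 4 mm remain to the stop.

```bash
for i in 1 2 3 4; do python3 -m jog '[[1,0,0,0.0012,0],[1,0,0,0,0],[1,0,0,0,0]]' 60 >/dev/null;python3 -c "
from h import *
st()"; done
```

```text
t30.97 tcp [0.5802 0.1185 0.0704] psi -175.73 tilt [ 0.0007 -0.0001] F [-0.9 -0.3  7.7] M [-0.11  0.3  -0.02] gap 0.0421 grip 59.7 q6 -0.01
t31.22 tcp [0.5802 0.1185 0.0693] psi -175.73 tilt [ 0.0008 -0.0001] F [-0.9  0.4  7.8] M [-0.08  0.33  0.03] gap 0.0421 grip 59.7 q6 -0.01
t31.47 tcp [0.5802 0.1185 0.0683] psi -175.73 tilt [ 0.0009 -0.    ] F [-2.6 -0.2  8.8] M [-0.02  0.43  0.07] gap 0.0420 grip 60.0 q6 -0.01
t31.72 tcp [0.5803 0.1185 0.068 ] psi -175.73 tilt [ 0.0017 -0.0001] F [-3.8 -1.3 13.7] M [-0.15  0.8  -0.04] gap 0.0420 grip 60.5 q6 -0.01
```

```bash
python3 -m jog '[[1,0,0,0.0008,0],[1,0,0,0,0],[1,0,0,0,0],[1,0,0,0,0],[1,0,0,0,0]]' >/dev/null
python3 - <<'E'
from h import *
st()
a=env.read_camera("scene");u,v=215,250
cv2.imwrite("pics/m5.png",cv2.resize(a["img"][v-50:v+50,u-50:u+50,::-1],(500,500),interpolation=cv2.INTER_CUBIC))
E
```

```text
t32.13 tcp [0.5804 0.1185 0.068 ] psi -175.73 tilt [ 0.0023 -0.0001] F [-6.1 -0.4 18.6] M [-0.11  1.06  0.  ] gap 0.0424 grip 60.9 q6 -0.01
```

View pics/m5.png

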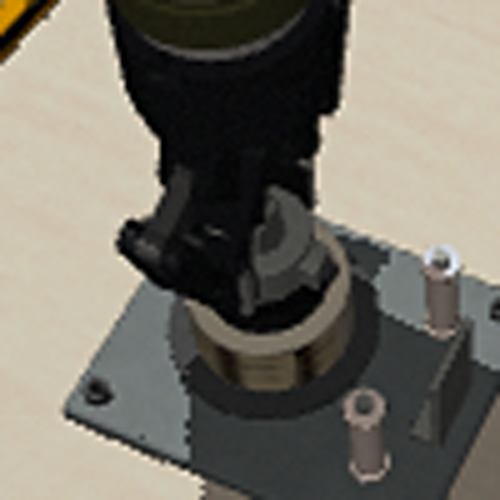

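The collar sits on the spindle around (280,250), with its boss and screw at (320,275) pointing to the blade, and the fingers still hold it at the stop. Handing in.

```bash
python3 -c "
from workcell import env
print(env.hand_in())"
```

```text
the job is handed in; nothing more can be done
None
```

The job is handed in at about 32 s. The collar is on the spindle with its set screw on the flat and facing the blade, and the hold-down head is pressed to its stop. The arm still grips the collar at about 60 N and pushes down with about 19 N. The hand-in returned no verdict.

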